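Tamp the capsules with the fold-out crank

ROBOT

A 6-joint arm with a two-finger parallel gripper is mounted at the origin on the work surface. World frame = base frame: x ahead of the robot, y to its left, z up, the work surface at z = 0. Lengths are in m, angles in degrees, forces in N, time in s.
With the tool pointing down it reaches from about 0.25 to 0.725 m from the base axis. Payload 9.7 kg.
Tool frame: the origin (TCP) lies midway between the tips of the shut fingers; the grasp point (between the pads) lies 19 mm behind it; z points along the fingers, y is the line along which they close (so a half turn about z gives the same grasp; the last joint's range is limited). The gripper opens to 85 mm and grips with 20 to 120 N. Pads are 22 mm wide; open, the fingers measure 114 mm over their backs; the gripper's body (76 mm by 85 mm) begins 54 mm behind the grasp point. The pads swing forward as they close: fully open they stand 13 mm farther back than shut.
Start: joints at [-73.625, 4.979, 10.078, 95.1, 0, 90], TCP at [0.155, -0.528, 0.231] pointing down, gripper open.
Joint ranges: [-179.16, 179.16], [-48.56, 103.87], [-65.8, 70.77], [-126.05, 130.52], [-82.76, 87.17], [-180, 180]. Speed limits (degrees/s): [127.2, 127.2, 147.25, 180, 180, 180].

INTERFACE

Orientations are given as [roll, pitch, yaw] about the fixed x, y, z axes, in that order (R = Rz(yaw) Ry(pitch) Rx(roll)).
In Python, from workcell import bot gives the robot as it stands.
- The arm moves only by the shell command python3 -m crank 'ROWS' [FORCE]. ROWS is JSON, a list of rows, each an object with "gripper": the finger opening in mm, from 0 to 85.4; "travel": the shift along the tool's x, y, z in mm, a list of three; "twist": the turn, a rotation vector about the tool's x, y, z in rad, a list of three. In form: [{"gripper": gripper, "travel": [tx, ty, tz], "twist": [rx, ry, rz]}, ...]. A call has 1 to 12 rows; each row shifts and turns the commanded pose from where the row before left it, along the tool's axes as they then stand; what a row does not reach is not made up. A row lasts 1/8 s, in which the tool goes at most 62.5 mm and 10.7 degrees, less where a joint would pass 70% of its speed; a pose out of reach is approached as far as the arm can. A call is refused whole if a number of a shift passes 62.5 or a number of a turn 0.188, either way. A call with a gripper value outside its range is refused whole. The fingers move at their own pace and stop on an object; FORCE is the grip in N (left out, the last holds). Time passes only in rows, so rows that do not move let the fingers close. It gives the time, the measured TCP pose, the force, the opening and the grip force at its end, in the units of the state.
- bot.get_obs(): the state, without advancing time (a new reading comes with each control period).
- bot.camera(name): name is "side" or "top" or "wrist"; returns the picture (480x640x3 uint8, red, green, blue); there is no depth.
- bot.calibration(name): a dict with "vfov" (degrees; the focal length in pixels is half the picture's height over the tangent of half this angle, whatever the lens; pixels are square), "cx", "cy" (the principal point, pixels), "camera_from_world" (4x4, takes a point from world to camera coordinates). Camera axes: x right, y down, z forward; pixel columns grow to the right and rows downward; lengths in m; the calibration is good to about 2 mm. The wrist camera is an equidistant fisheye: a pixel r from the principal point sees the ray r / f radians off the axis. A picture is of the moment at which its call begins: read the wrist's pose just before it. calibration takes no time and is no camera call; for the wrist camera it gives the pose at the moment of the call.
- bot.job_done(): hands the job in; it is judged then, once.
The state is a dict: "time": time; "q": joint angles; "qd": joint speeds; "joint_efforts": joint torques, N m; "ee_pos": TCP position; "tcp_rot": TCP orientation; "wrist_force": force on the tool from outside, world axes, zero at the start; "torque": the same for the moment, N m; "opening": finger opening in m; "grasp_force": force on a finger pad.
Only numpy, scipy, OpenCV 4.12 (cv2) and the standard library are available. Lean on these libraries where they do the work, as an engineer would, in place of code of your own. Each camera call takes 0.05 s, during which the arm holds its last target. There are 200 camera calls.

TASK

Swing the red folding handle on top of the capsule press up, and with it crank clockwise (seen from above) to bring the clear tamping plate right down on the capsules, until the black limiter collar under the crank starts to slip round by some millimetres, which shows full pressure; stop there, before the collar has slipped a sixteenth of a turn. Then fold the handle down flat over the crank arm again, let go, and leave the bottle, the jar and the tub where they stand.

Things in the scene. Friction and masses are not known exactly. Their poses are not given: they have to be found in the camera images.
- press: The capsule press, fixed to the bench (place and yaw vary): white base 240 x 210 x 24 mm, two steel columns, aluminium crosshead with its top 127 mm over the table; on it the black limiter collar, 90 mm across, top at 139 mm, then the steel crank: hub 24 mm across, flat arm 14 mm wide, its top at 158 mm. Origin under the centre of the base, on the crank axis.
- crank_axis (a point): Fixed point on the vertical axis of the crank, 170 mm over the table, level with the handle's hinge pin. The screw drags steadily: about 4 N at the handle while it turns. Clockwise from above lowers the plate; 1.1 to 1.45 turns, different each time, bring it down, and then the crank goes no further unless the collar slips.
- pivot (a point): The hinge pin of the folding handle, at the outer end of the crank arm, 60 mm from the crank axis and 170 mm over the table. Its own x axis points level and outwards from the crank axis, z up, y along the hinge pin. It goes round with the crank.
- grip (a point): On the centre line of the handle's red round barrel, which spins freely on its shank, 83 mm from the hinge pin; barrel 18 mm across, from 24 to 100 mm from the pin. Folded, the handle lies level over the arm from the pin across the axis: this point is then 23 mm beyond the axis, 170 mm up, clear of the hub, 31 mm of free air below. Upright, it is 253 mm up. Its x axis points to the pin, y along the pin.
- handle (a joint): Fold angle of the handle: 0 folded flat, 1.57 upright, 1.75 at the outer stop. Friction keeps it at any angle; about 1.5 N at the barrel moves it.
- mark (a point): Yellow dot, 11 mm across, on top of the black collar, 38 mm from the crank axis, 140 mm over the table, at any angle round it. The collar stands still until the plate is down and about 16 N pushes the upright handle on; then it slips round with the crank and stays there. It should slip by 2.5 to 15 mm at the dot (4 to 23 mm at the handle), no more.
- plate_under (a point): Centre of the underside of the round clear tamping plate, 132 mm across, 8 mm thick, beneath the crosshead. It goes down 10 mm for each turn of the crank and starts 11 to 15 mm above the capsules.
- bed (a point): Centre of the top of the round white capsule plate, 146 mm across, 44 mm over the table, fixed; the tamping plate comes down to less than 1 mm above it.
- amber: Amber bottle with white cap, 60 mm across, 125 mm tall, beside the press; origin at the centre of its underside. Leave alone.
- jar: White jar with red lid, 64 mm across, 75 mm tall, beside the press; origin at the centre of its underside. Leave alone.
- tub: Clear open tub, 110 x 80 x 45 mm, beside the press; origin at the centre of its underside. Leave alone.

How it is judged (in metres and radians):
On the way, in this order (a step that is already met when the one before it is completed fails the run):
1. the handle is swung out upright (value of joint handle above 1.35 rad), for 0.2 s.
2. with the handle out, the plate is cranked right down and the limiter collar has slipped (value of joint handle above 1.1 rad and z of plate_under in the frame of bed below 0.0015 m and distance of mark from where it was at the start of the episode above 0.0025 m), for 0.1 s.
At the end, for the whole second after the job is handed in: The handle is folded flat (under 0.12 rad) and at rest, the tamping plate is down within 1.5 mm of the capsule plate, and the collar's yellow dot lies 2.5 to 15 mm from where it started (value of joint handle below 0.12 rad and velocity of joint handle between -0.05 and 0.05 rad/s and z of plate_under in the frame of bed below 0.0015 m and distance of mark from where it was at the start of the episode above 0.0025 m); the robot touches nothing.
It fails at once if the limiter collar is driven round too far (yellow dot moved more than 15.5 mm): the capsules are crushed (distance of mark from where it was at the start of the episode above 0.0155 m).
It fails at once if the bottle, jar or tub is moved by more than 25 mm or knocked over (distance of any of amber, jar, tub from where it was at the start of the episode above 0.025 m or angle between any of amber, jar, tub's own z axis and vertical above 0.4 rad).
It also fails if it takes over 72 s, if anything falls off the work surface, if the arm or the gripper's body presses on something with over 40 N, if the wrist force passes 120 N, or if a joint passes its speed limit or range.

## Working session

There is one attempt and no reset: what is moved stays moved. The work goes in short steps, Python scripts to look and compute and a shell command to move; the robot and the scene stay as the last step left them, time stands still between calls to the robot, and variables do not carry over. Pictures are saved under pics/ and viewed, at most 10 in all, crops included, and the job is handed in when it is done.

```bash
ls; mkdir -p pics; python3 - <<'E'
from workcell import bot
import cv2,numpy as np
o=bot.get_obs();print(o)
ims=[]
for n in("top","side","wrist"):
    c=bot.calibration(n);print(n,c['vfov'],c['cx'],c['cy'],np.round(c['camera_from_world'],3).tolist())
    cv2.imwrite(f'pics/{n}0.png',cv2.cvtColor(bot.camera(n),cv2.COLOR_RGB2BGR))
E
```

```text
pics
{'time': 0.0, 'q': array([-7.36248649e+01,  5.01092140e+00,  1.00346869e+01,  9.51001726e+01,
        2.26695789e-03,  9.00003616e+01]), 'qd': array([-0.06207102,  0.05268079,  0.03740722,  0.03837009, -0.01301485,
       -0.13658376]), 'joint_efforts': array([-7.96686363e-04, -5.20383561e+01,  4.64806581e+01,  1.63082255e-02,
        4.24204040e-05, -1.00335079e-06]), 'ee_pos': array([ 0.15500399, -0.52746347,  0.23058688]), 'tcp_rot': array([-1.79923593e+02, -2.26647369e-03,  1.63747705e+01]), 'wrist_force': array([ 0.2858478 ,  0.07244815, -0.14253576]), 'torque': array([ 0.05125835,  0.0461883 , -0.0041921 ]), 'grasp_force': 0.0, 'opening': 0.0854888876527156}
top 49.18780395054259 322.08547631652067 240.3268292043828 [[-0.019, -1.0, -0.01, 0.068], [-0.99, 0.02, -0.136, 0.513], [0.136, 0.007, -0.991, 1.108], [0.0, 0.0, 0.0, 1.0]]
side 57.97370392585549 322.90903439527625 241.9918040494231 [[-0.992, -0.123, 0.012, 0.498], [-0.089, 0.643, -0.761, 0.112], [0.086, -0.756, -0.649, 0.856], [0.0, 0.0, 0.0, 1.0]]
wrist 65.70646984690485 311.31113749997286 243.6307519704517 [[0.281, -0.96, -0.001, -0.55], [-0.906, -0.266, 0.328, -0.042], [-0.315, -0.092, -0.945, 0.382], [0.0, 0.0, 0.0, 1.0]]
```

View pics/top0.png

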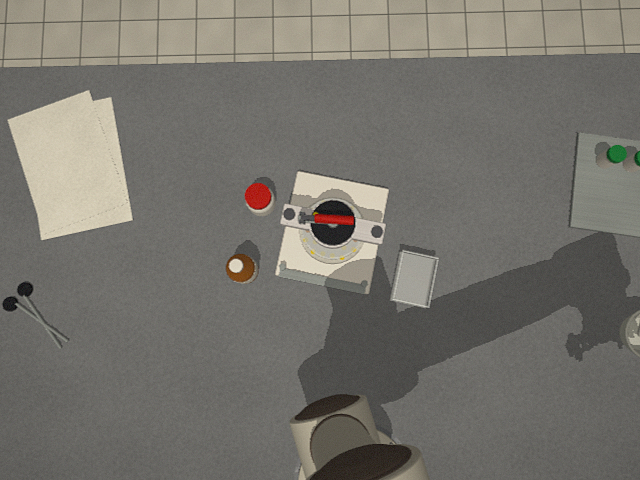

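View pics/side0.png

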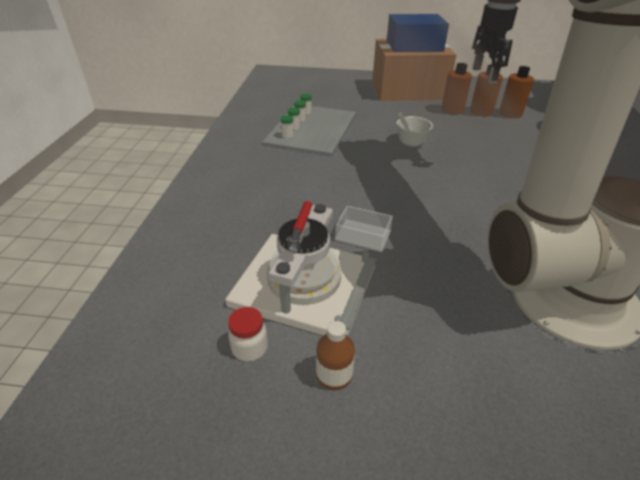

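The top view shows the press at about (333,225). The pin is at the left, near (305,217), and the red barrel runs to (355,220). The jar is at (258,196), the amber bottle at (240,267) and the tub at (415,278).

```bash
cat > h.py <<'E'
from workcell import bot
import cv2,numpy as np
def ray(n,uv,c=None):
    c=c or bot.calibration(n);M=np.array(c['camera_from_world']);f=240/np.tan(np.radians(c['vfov']/2))
    d=(np.array(uv,float)-[c['cx'],c['cy']])/f
    if n=='wrist':
        r=np.hypot(*d);v=np.r_[d*(np.sin(r)/max(r,1e-9)),np.cos(r)]
    else: v=np.r_[d,1]
    R=M[:3,:3];return -R.T@M[:3,3],R.T@v
def onz(n,uv,z,c=None):
    o,d=ray(n,uv,c);return o+d*(z-o[2])/d[2]
def proj(n,p,c=None):
    c=c or bot.calibration(n);f=240/np.tan(np.radians(c['vfov']/2))
    q=(np.array(c['camera_from_world'])@np.r_[p,1])[:3]
    r=np.hypot(q[0],q[1]); s=np.arctan2(r,q[2])/max(r,1e-9) if n=='wrist' else 1/q[2]
    return q[:2]*s*f+[c['cx'],c['cy']]
def red(im): 
    h=cv2.cvtColor(im,cv2.COLOR_RGB2HSV); return cv2.inRange(h,(0,140,60),(8,255,255))|cv2.inRange(h,(172,140,60),(180,255,255))
def yellow(im):
    return cv2.inRange(cv2.cvtColor(im,cv2.COLOR_RGB2HSV),(20,110,90),(35,255,255))
E
python3 - <<'E'
from h import *
im=cv2.cvtColor(cv2.imread('pics/top0.png'),cv2.COLOR_BGR2RGB)
v=im.max(2);k=((v<60)*255).astype(np.uint8);k[:170]=0;k[262:]=0;k[:,:290]=0;k[:,380:]=0
for z,m in((.139,k),(.17,red(im))):
    for c in cv2.findContours(m,0,1)[0]:
        if cv2.contourArea(c)>40:
            r=cv2.minAreaRect(c);print(z,r,onz('top',r[0],z)); 
            b=cv2.boxPoints(r);print([onz('top',p,z)[:2].round(4).tolist() for p in b]);
            if z==.139: print('circ',cv2.minEnclosingCircle(c))
n,l,s,ce=cv2.connectedComponentsWithStats(yellow(im));print([(a[4],*c) for a,c in zip(s,ce) if a[4]>3][1:])
cv2.imwrite('pics/topc.png',cv2.resize(cv2.cvtColor(im,4)[165:300,260:400],None,fx=5,fy=5)[:600])
E
```

```text
0.139 ((333.9610290527344, 231.97056579589844), (24.11520767211914, 43.8311767578125), 82.05652618408203) [0.51607677 0.0326405  0.139     ]
[[0.535, 0.0788], [0.5454, -0.0079], [0.4973, -0.0132], [0.4869, 0.0729]]
circ ((333.0, 224.0), 22.136043548583984)
0.139 ((333.8363037109375, 207.45578002929688), (39.2462158203125, 13.43683910369873), 3.814074993133545) [0.56562371 0.03178699 0.139     ]
[[0.5555, 0.072], [0.5828, 0.0697], [0.5758, -0.0085], [0.5486, -0.006]]
circ ((333.5, 212.5), 19.65970230102539)
0.17 ((333.57080078125, 218.93807983398438), (39.445770263671875, 9.379179000854492), 3.814074993133545) [0.53680732 0.03331452 0.17      ]
[[0.531, 0.0721], [0.5494, 0.0705], [0.5426, -0.0055], [0.5243, -0.0038]]
0.17 ((257.5, 195.5), (25.0, 25.0), 90.0) [0.58622806 0.1803484  0.17      ]
[[0.6117, 0.2047], [0.6106, 0.1558], [0.5609, 0.1561], [0.562, 0.2047]]
[(np.int32(10), np.float64(314.7), np.float64(212.9)), (np.int32(5), np.float64(303.6), np.float64(239.8)), (np.int32(5), np.float64(354.2), np.float64(250.2)), (np.int32(10), np.float64(312.0), np.float64(252.0)), (np.int32(10), np.float64(341.7), np.float64(258.2))]
```

View pics/topc.png

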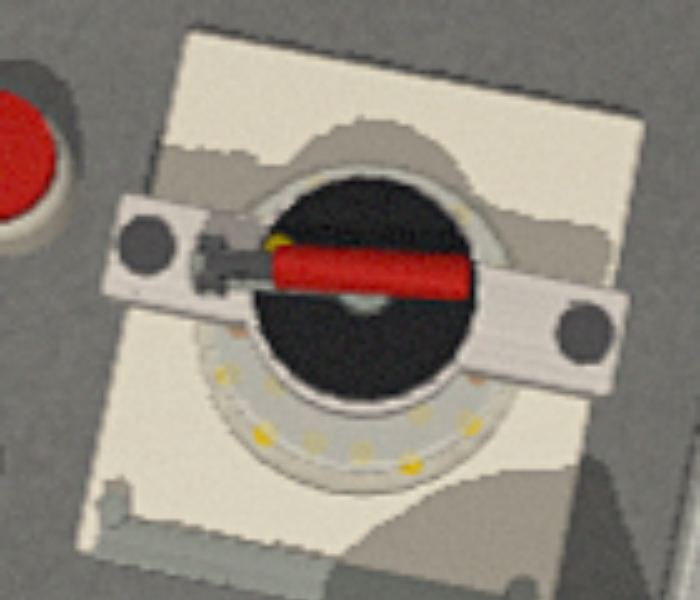

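```bash
python3 -m crank '[{"gripper":60,"travel":[43,-34.2,-3],"twist":[0,0,0]},{"gripper":60,"travel":[43,-34.2,-3],"twist":[0,0,0]},{"gripper":60,"travel":[43,-34.2,-3],"twist":[0,0,0]},{"gripper":60,"travel":[43,-34.2,-3],"twist":[0,0,0]},{"gripper":60,"travel":[43,-34.2,-3],"twist":[0,0,0]},{"gripper":60,"travel":[43,-34.2,-3],"twist":[0,0,0]},{"gripper":60,"travel":[43,-34.2,-3],"twist":[0,0,0]},{"gripper":60,"travel":[43,-34.2,-3],"twist":[0,0,0]},{"gripper":60,"travel":[43,-34.2,-3],"twist":[0,0,0]},{"gripper":60,"travel":[43,-34.2,-3],"twist":[0,0,0]},{"gripper":60,"travel":[43,-34.2,-3],"twist":[0,0,0]},{"gripper":60,"travel":[43,-34.2,-3],"twist":[0,0,0]}]' 40
python3 -m crank '[{"gripper":60,"travel":[0,0,0],"twist":[0,0,-0.171]},{"gripper":60,"travel":[0,0,0],"twist":[0,0,-0.171]},{"gripper":60,"travel":[0,0,0],"twist":[0,0,-0.171]},{"gripper":60,"travel":[0,0,0],"twist":[0,0,-0.171]},{"gripper":60,"travel":[0,0,0],"twist":[0,0,-0.171]},{"gripper":60,"travel":[0,0,0],"twist":[0,0,-0.171]},{"gripper":60,"travel":[0,0,0],"twist":[0,0,-0.171]},{"gripper":60,"travel":[0,0,0],"twist":[0,0,0]},{"gripper":60,"travel":[0,0,0],"twist":[0,0,0]}]'
python3 - <<'E'
from h import *
o=bot.get_obs();print(o['ee_pos'],o['tcp_rot'],o['q'])
print('collar',onz('top',(333,222.6),.139))
c=bot.calibration('wrist');im=bot.camera('wrist');cv2.imwrite('pics/w1.png',cv2.cvtColor(im,4))
for k in cv2.findContours(red(im),0,1)[0]:
    if cv2.contourArea(k)>100:
        r=cv2.minAreaRect(k);b=cv2.boxPoints(r);print(r,onz('wrist',r[0],.17,c),[onz('wrist',p,.17,c)[:2].round(4).tolist() for p in b])
n,l,s,ce=cv2.connectedComponentsWithStats(yellow(im));print([(int(a[4]),e.round(1).tolist(),onz('wrist',e,.14,c)[:2].round(4).tolist()) for a,e in zip(s,ce) if 30<a[4]<9999])
E
```

```text
time: 1.65
ee_pos: [0.5352, 0.0133, 0.2672]
tcp_rot: [180.0, 0.0, 16.4]
wrist_force: [0.3, -2.0, -0.7]
opening: 0.0598
grasp_force: 0.0
time: 2.78
ee_pos: [0.5344, 0.0115, 0.2672]
tcp_rot: [-180.0, 0.0, 84.7]
wrist_force: [0.6, 0.2, 0.3]
opening: 0.0603
grasp_force: 0.0
[0.53437657 0.01151288 0.26716081] [-1.79984491e+02  3.44131609e-03  8.47424611e+01] [ 1.23510604e+00  3.81673960e+00  1.28708796e+01  9.90699389e+01
 -1.66552765e-03  9.64926456e+01]
collar [0.5349782  0.03413267 0.139     ]
((309.5, 215.0), (112.0, 27.0), 90.0) [0.5354973  0.03289575 0.17      ] [[0.5303, 0.0712], [0.5477, 0.0695], [0.5412, -0.0085], [0.5222, -0.0068]]
((374.0, 20.0), (40.0, 60.0), 90.0) [0.58856787 0.15922516 0.17      ] [[0.5707, 0.1741], [0.6101, 0.1735], [0.607, 0.1451], [0.568, 0.1463]]
[(220, [328.0, 153.8], [0.5523, 0.0697])]
```

View pics/w1.png

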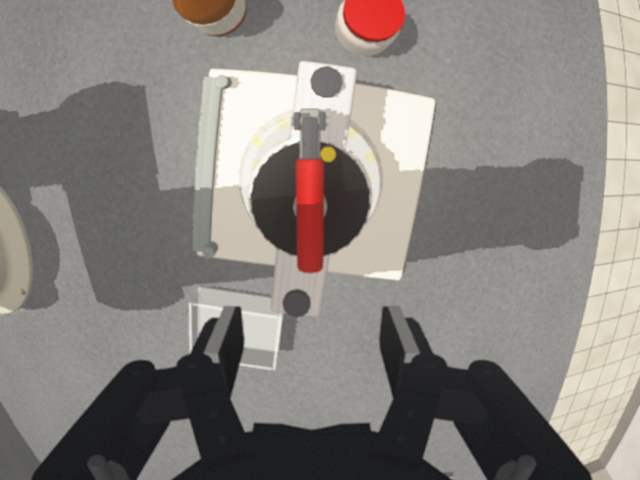

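The wrist view shows the red barrel vertical at column 309, from row 159 to row 271. It lies midway between the fingers, and the yellow dot is clear at (328,154). Next I go down and grasp.

```bash
python3 -m crank '[{"gripper":60,"travel":[0,-1,40],"twist":[0,0,0]},{"gripper":50,"travel":[0,0,40],"twist":[0,0,0]},{"gripper":45,"travel":[0,0,36],"twist":[0,0,0]},{"gripper":40,"travel":[0,0,0],"twist":[0,0,0]},{"gripper":10,"travel":[0,0,0],"twist":[0,0,0]},{"gripper":10,"travel":[0,0,0],"twist":[0,0,0]},{"gripper":10,"travel":[0,0,0],"twist":[0,0,0]},{"gripper":10,"travel":[0,0,0],"twist":[0,0,0]}]' 40
```

```text
time: 3.82
ee_pos: [0.5337, 0.0116, 0.152]
tcp_rot: [179.9, -0.0, 84.9]
wrist_force: [-1.9, -1.9, 1.3]
opening: 0.017
grasp_force: 39.0
```

```bash
python3 -m crank '[{"gripper":10,"travel":[1,0,-13],"twist":[0,0,0]},{"gripper":10,"travel":[3,0,-12.7],"twist":[0,0,0]},{"gripper":10,"travel":[5,0,-12],"twist":[0,0,0]},{"gripper":10,"travel":[6.8,0,-11.1],"twist":[0,0,0]},{"gripper":10,"travel":[8.5,0,-9.9],"twist":[0,0,0]},{"gripper":10,"travel":[9.9,0,-8.5],"twist":[0,0,0]},{"gripper":10,"travel":[11.1,0,-6.8],"twist":[0,0,0]},{"gripper":10,"travel":[12,0,-5],"twist":[0,0,0]},{"gripper":10,"travel":[12.7,0,-3],"twist":[0,0,0]},{"gripper":10,"travel":[13,0,-1],"twist":[0,0,0]},{"gripper":10,"travel":[0,0,0],"twist":[0,0,0]},{"gripper":10,"travel":[0,0,0],"twist":[0,0,0]}]'
python3 - <<'E'
from h import *
o=bot.get_obs();print(o['ee_pos'],o['tcp_rot'],o['wrist_force'],o['torque'])
a=bot.camera('side');b=bot.camera('wrist')
cv2.imwrite('pics/s2.png',cv2.cvtColor(np.hstack([cv2.resize(a[120:320,200:460],(400,308)),cv2.resize(b,(400,308))]),4))
E
```

```text
time: 5.32
ee_pos: [0.5409, 0.0949, 0.2349]
tcp_rot: [179.9, -0.1, 85.0]
wrist_force: [-1.3, 0.3, 2.7]
opening: 0.0165
grasp_force: 39.4
[0.54087536 0.09486164 0.23490322] [ 1.79947510e+02 -8.08181184e-02  8.49892140e+01] [-1.33093601  0.34889016  2.68712075] [-0.08892735  0.35369269 -0.00976849]
```

View pics/s2.png

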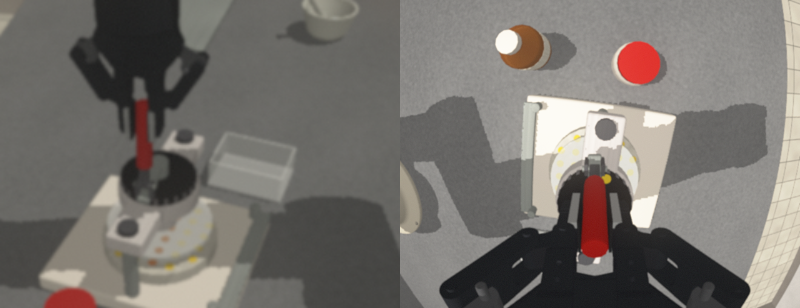

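The handle stands upright between the pads and the yellow dot is clear in the wrist view. Now I crank, starting with half a turn.

```bash
python3 -m crank '[{"gripper":8,"travel":[-2.04,15.53,0],"twist":[0,0,0]},{"gripper":8,"travel":[-6,14.47,0],"twist":[0,0,0]},{"gripper":8,"travel":[-9.53,12.43,0],"twist":[0,0,0]},{"gripper":8,"travel":[-12.43,9.53,0],"twist":[0,0,0]},{"gripper":8,"travel":[-14.47,6,0],"twist":[0,0,0]},{"gripper":8,"travel":[-15.53,2.04,0],"twist":[0,0,0]},{"gripper":8,"travel":[0,0,0],"twist":[0,0,0]}]' 70
python3 - <<'E'
from h import *
A=np.array([.5357,.0349]);p=bot.get_obs()['ee_pos'][:2]-A;print(np.hypot(*p),np.degrees(np.arctan2(p[1],p[0])))
E
python3 -m crank '[{"gripper":8,"travel":[-15.53,-2.04,0],"twist":[0,0,0]},{"gripper":8,"travel":[-14.47,-6,0],"twist":[0,0,0]},{"gripper":8,"travel":[-12.43,-9.53,0],"twist":[0,0,0]},{"gripper":8,"travel":[-9.53,-12.43,0],"twist":[0,0,0]},{"gripper":8,"travel":[-6,-14.47,0],"twist":[0,0,0]},{"gripper":8,"travel":[-2.04,-15.53,0],"twist":[0,0,0]},{"gripper":8,"travel":[0,0,0],"twist":[0,0,0]}]' 
python3 - <<'E'
from h import *
A=np.array([.5357,.0349]);p=bot.get_obs()['ee_pos'][:2]-A;print(np.hypot(*p),np.degrees(np.arctan2(p[1],p[0])))
c=bot.calibration('wrist');im=bot.camera('wrist');cv2.imwrite('pics/w3.png',cv2.cvtColor(im,4))
n,l,s,ce=cv2.connectedComponentsWithStats(yellow(im));print([(int(a[4]),e.round(1).tolist(),onz('wrist',e,.14,c)[:2].round(4).tolist()) for a,e in zip(s,ce) if 30<a[4]<9999])
E
```

```text
time: 6.3
ee_pos: [0.595, 0.0286, 0.234]
tcp_rot: [-180.0, -0.0, 84.9]
wrist_force: [-2.5, -1.5, -1.5]
opening: 0.0157
grasp_force: 70.9
0.0596222380875136 -6.104476678704124
time: 7.18
ee_pos: [0.5293, -0.0241, 0.2341]
tcp_rot: [-180.0, -0.1, 85.0]
wrist_force: [-2.8, 5.2, -1.3]
opening: 0.0159
grasp_force: 69.4
0.05931056863628155 -96.1903637019487
[(295, [334.0, 103.1], [0.5522, 0.0698])]
```

```bash
python3 -m crank '[{"gripper":8,"travel":[2.04,-15.53,0],"twist":[0,0,0]},{"gripper":8,"travel":[6,-14.47,0],"twist":[0,0,0]},{"gripper":8,"travel":[9.53,-12.43,0],"twist":[0,0,0]},{"gripper":8,"travel":[12.43,-9.53,0],"twist":[0,0,0]},{"gripper":8,"travel":[14.47,-6,0],"twist":[0,0,0]},{"gripper":8,"travel":[15.53,-2.04,0],"twist":[0,0,0]},{"gripper":8,"travel":[15.53,2.04,0],"twist":[0,0,0]},{"gripper":8,"travel":[14.47,6,0],"twist":[0,0,0]},{"gripper":8,"travel":[12.43,9.53,0],"twist":[0,0,0]},{"gripper":8,"travel":[9.53,12.43,0],"twist":[0,0,0]},{"gripper":8,"travel":[6,14.47,0],"twist":[0,0,0]},{"gripper":8,"travel":[2.04,15.53,0],"twist":[0,0,0]}]' 
python3 -m crank '[{"gripper":8,"travel":[-0.9,10.4,0],"twist":[0,0,0]},{"gripper":8,"travel":[-2.7,10.1,0],"twist":[0,0,0]},{"gripper":8,"travel":[0,0,0],"twist":[0,0,0]}]' 
cat > st.py <<'E'
from h import *
A=np.array([.5357,.0349]);o=bot.get_obs();p=o['ee_pos'][:2]-A;u=p/np.hypot(*p);t=np.array([u[1],-u[0]])
print('r',np.hypot(*p),'turned',84.8-np.degrees(np.arctan2(p[1],p[0])),'Ftan',o['wrist_force'][:2]@t,'Frad',o['wrist_force'][:2]@u,'z',o['ee_pos'][2])
c=bot.calibration('wrist');im=bot.camera('wrist');cv2.imwrite('pics/wl.png',cv2.cvtColor(im,4))
n,l,s,ce=cv2.connectedComponentsWithStats(yellow(im))
for a,e in zip(s,ce):
    if 20<a[4]<9999:
        q=onz('wrist',e,.14,c)[:2]
        if np.hypot(*(q-[.5522,.0698]))<.03: print(int(a[4]),e.round(1),q,'moved mm',1000*np.hypot(*(q-[.5522,.0698])))
E
python3 st.py
```

```text
time: 8.72
ee_pos: [0.542, 0.0948, 0.2339]
tcp_rot: [-180.0, 0.0, 85.0]
wrist_force: [0.5, 0.0, 0.2]
opening: 0.008
grasp_force: 0.0
time: 9.1
ee_pos: [0.5613, 0.0885, 0.2339]
tcp_rot: [-180.0, 0.0, 84.9]
wrist_force: [-0.0, 1.4, 0.7]
opening: 0.0081
grasp_force: 0.0
r 0.05938237448812312 turned 20.333080989895578 Ftan -0.6196021615415855 Frad 1.2547304704578506 z 0.2339389038614777
227 [299.9 273.1] [0.55193848 0.0696934 ] moved mm 0.28241018282685704
```

The opening reads 8 mm with no grip force, so the barrel has slipped out of the pads. I'll look before moving.

```bash
python3 - <<'E'
from h import *
t=bot.camera('top');a=bot.camera('side');b=bot.camera('wrist')
cv2.imwrite('pics/s4.png',cv2.cvtColor(np.hstack([cv2.resize(t[150:310,240:440],(400,320)),cv2.resize(b,(400,320))]),4))
cv2.imwrite('pics/s4b.png',cv2.cvtColor(a,4))
E
```

```text
(no output)
```

View pics/s4.png

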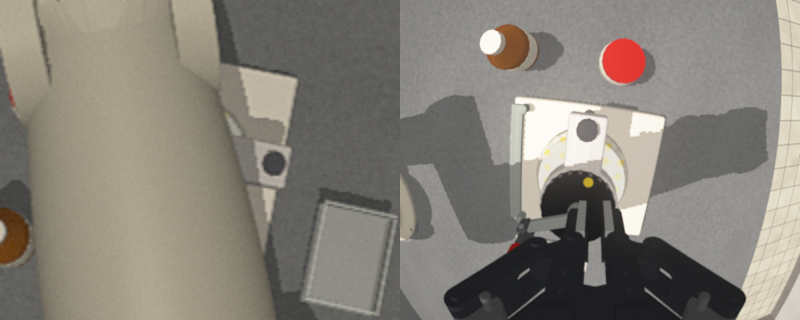

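The crank arm now points left in the wrist view, with its pin near (525,228). The handle is outward and hidden behind the left finger, and the dot has not moved. I'll lift clear and look again.

```bash
python3 -m crank '[{"gripper":8,"travel":[0,0,-40],"twist":[0,0,0]},{"gripper":20,"travel":[10,10,-40],"twist":[0,0,0]},{"gripper":50,"travel":[10,10,-20],"twist":[0,0,0]},{"gripper":50,"travel":[0,0,0],"twist":[0,0,0]}]' 
python3 - <<'E'
from h import *
o=bot.get_obs();print(o['ee_pos'])
c=bot.calibration('wrist');b=bot.camera('wrist');s=bot.camera('side')
for n,im in(('wrist',b),('side',s)):
  for k in cv2.findContours(red(im),0,1)[0]:
    if cv2.contourArea(k)>40: r=cv2.minAreaRect(k);print(n,r,cv2.boxPoints(r).round(0).tolist())
cv2.imwrite('pics/s5.png',cv2.cvtColor(np.hstack([cv2.resize(s[140:300,200:400],(400,320)),cv2.resize(b,(400,320))]),4))
E
```

```text
time: 9.8
ee_pos: [0.5831, 0.1076, 0.3354]
tcp_rot: [179.9, -0.0, 85.0]
wrist_force: [0.0, -0.6, -0.3]
opening: 0.0502
grasp_force: 0.0
[0.58306706 0.10758982 0.3353809 ]
wrist ((190.7073974609375, 342.4248352050781), (20.91982078552246, 61.03751754760742), 28.442928314208984) [[167.0, 364.0], [196.0, 311.0], [214.0, 321.0], [185.0, 374.0]]
wrist ((327.0, 116.5), (49.0, 50.0), 90.0) [[302.0, 92.0], [352.0, 92.0], [352.0, 141.0], [302.0, 141.0]]
side ((245.5, 322.5), (29.0, 33.0), 90.0) [[229.0, 308.0], [262.0, 308.0], [262.0, 337.0], [229.0, 337.0]]
side ((338.14306640625, 189.06724548339844), (8.397249221801758, 40.165870666503906), 3.3664605617523193) [[333.0, 209.0], [335.0, 169.0], [344.0, 169.0], [341.0, 209.0]]
```

View pics/s5.png

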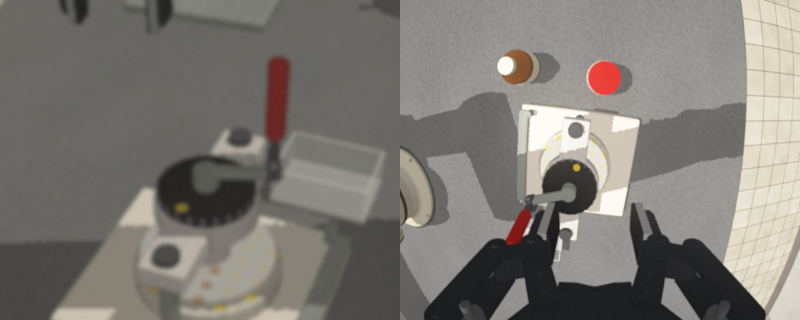

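The handle is still upright. The side view shows the barrel from (338,209) to (339,169), and the crank arm points towards the robot. I'll triangulate both barrel ends.

```bash
python3 - <<'E'
from h import *
def tri(a,b):
    (o1,d1),(o2,d2)=ray('side',a),ray('wrist',b);d1/=np.linalg.norm(d1);d2/=np.linalg.norm(d2)
    s=np.linalg.lstsq(np.c_[d1,-d2],o2-o1,rcond=None)[0];p,q=o1+s[0]*d1,o2+s[1]*d2;return (p+q)/2,np.linalg.norm(p-q)
B=tri((338,209),(205,316));T=tri((339.5,169),(176,369));print(B,T)
A=np.array([.5357,.0349])
for X in(B,T):
    p=X[0][:2]-A;print(np.hypot(*p),'turned',84.8-np.degrees(np.arctan2(p[1],p[0])))
for t in range(250,290,5):
    a=np.radians(84.8-t);p=A+.06*np.r_[np.cos(a),np.sin(a)];print(t,p,proj('side',np.r_[p,.195]),proj('side',np.r_[p,.27]),proj('wrist',np.r_[p,.195]))
E
```

```text
(array([0.47557392, 0.0285472 , 0.18913533]), np.float64(0.004064757657348411)) (array([0.47485153, 0.03037506, 0.27068958]), np.float64(0.002027089463493178))
0.06046075635056336 turned 258.7686222911858
0.061016483130001783 turned 260.54708052446216
250 [0.4776906  0.01957325] [336.49454317 203.89505993] [337.9703076  166.30530824] [206.04960909 328.93563258]
255 [0.47657553 0.02468743] [336.84055011 205.64626382] [338.3485872  167.96586135] [203.72928755 324.26257113]
260 [0.47591043 0.02987933] [336.92633226 207.42088569] [338.44893391 169.64935651] [201.83807076 319.43411817]
265 [0.47570037 0.03510944] [336.74706323 209.20572096] [338.26581396 171.34329967] [200.39645084 314.48116479]
270 [0.47594694 0.04033795] [336.29987801 210.9870571 ] [337.79577776 173.03468096] [199.42277491 309.43651878]
275 [0.47664826 0.04552508] [335.58402494 212.75077046] [337.03763507 174.71006487] [198.93295629 304.3348332 ]
280 [0.47779901 0.05063135] [334.6010045  214.48243995] [335.99261701 176.3556976 ] [198.94016316 299.21250114]
285 [0.47939042 0.05561789] [333.35468937 216.16747738] [334.66451856 177.95763148] [199.45448809 294.10751107]
```

The pin is at about (0.476,0.030), turned 260°, with the handle upright. Along the pad faces the grip gave way. This time I'll close along the tangent and turn the tool with the crank, starting from yaw 355.

```bash
python3 -m crank '[{"gripper":60,"travel":[-21.7,-25,0],"twist":[0,0,0]},{"gripper":60,"travel":[-21.7,-25,0],"twist":[0,0,0]},{"gripper":60,"travel":[-21.7,-25,0],"twist":[0,0,0]},{"gripper":60,"travel":[-21.7,-25,0],"twist":[0,0,0]},{"gripper":60,"travel":[0,0,0],"twist":[0,0,-0.1812]},{"gripper":60,"travel":[0,0,0],"twist":[0,0,-0.1812]},{"gripper":60,"travel":[0,0,0],"twist":[0,0,-0.1812]},{"gripper":60,"travel":[0,0,0],"twist":[0,0,-0.1812]},{"gripper":60,"travel":[0,0,0],"twist":[0,0,-0.1812]},{"gripper":60,"travel":[0,0,0],"twist":[0,0,-0.1812]},{"gripper":60,"travel":[0,0,0],"twist":[0,0,-0.1812]},{"gripper":60,"travel":[0,0,0],"twist":[0,0,-0.1812]}]' >/dev/null
python3 -m crank '[{"gripper":60,"travel":[0,0,0],"twist":[0,0,-0.1812]},{"gripper":60,"travel":[0,0,0],"twist":[0,0,-0.1812]},{"gripper":60,"travel":[0,0,0],"twist":[0,0,-0.1812]},{"gripper":60,"travel":[0,0,0],"twist":[0,0,-0.1812]},{"gripper":60,"travel":[0,0,0],"twist":[0,0,-0.1812]},{"gripper":60,"travel":[0,0,0],"twist":[0,0,-0.1812]},{"gripper":60,"travel":[0,0,0],"twist":[0,0,-0.1812]},{"gripper":60,"travel":[0,0,0],"twist":[0,0,-0.1812]},{"gripper":60,"travel":[0,0,0],"twist":[0,0,-0.1812]},{"gripper":60,"travel":[0,0,0],"twist":[0,0,-0.1812]},{"gripper":60,"travel":[0,0,0],"twist":[0,0,-0.1812]}]'
python3 -m crank '[{"gripper":60,"travel":[0,0,0],"twist":[0,0,-0.1812]},{"gripper":60,"travel":[0,0,0],"twist":[0,0,-0.1812]},{"gripper":60,"travel":[0,0,0],"twist":[0,0,-0.1812]},{"gripper":60,"travel":[0,0,0],"twist":[0,0,-0.1812]},{"gripper":60,"travel":[0,0,0],"twist":[0,0,-0.1812]},{"gripper":60,"travel":[0,0,0],"twist":[0,0,-0.1812]},{"gripper":60,"travel":[0,0,0],"twist":[0,0,-0.1812]},{"gripper":60,"travel":[0,0,0],"twist":[0,0,0]},{"gripper":60,"travel":[0,0,0],"twist":[0,0,0]}]'
python3 - <<'E'
from h import *
o=bot.get_obs();print(o['ee_pos'],o['tcp_rot'],o['q'])
c=bot.calibration('wrist');b=bot.camera('wrist')
cv2.imwrite('pics/w6.png',cv2.cvtColor(b,4))
for k in cv2.findContours(red(b),0,1)[0]:
    if cv2.contourArea(k)>40: r=cv2.minAreaRect(k);print(r,cv2.boxPoints(r).round(0).tolist())
print(proj('wrist',[.4759,.0299,.27],c),proj('wrist',[.4759,.0299,.194],c))
E
```

```text
time: 12.78
ee_pos: [0.4743, 0.0291, 0.3331]
tcp_rot: [179.9, 0.0, -77.5]
wrist_force: [0.3, -0.0, -0.0]
opening: 0.0598
grasp_force: 0.0
time: 13.9
ee_pos: [0.4748, 0.0293, 0.3338]
tcp_rot: [180.0, 0.0, -5.3]
wrist_force: [0.4, -0.1, 0.3]
opening: 0.0601
grasp_force: 0.0
[0.47480669 0.02925802 0.33382725] [ 1.79993649e+02  3.40920899e-02 -5.34957293e+00] [ 3.52676681e+00 -1.46823718e+00  1.51734901e+01  1.06676391e+02
 -1.01400766e-03 -1.71123662e+02]
((313.0, 246.5), (57.0, 26.0), 90.0) [[300.0, 218.0], [326.0, 218.0], [326.0, 275.0], [300.0, 275.0]]
((156.0, 98.5), (47.0, 46.0), 90.0) [[133.0, 75.0], [179.0, 75.0], [179.0, 122.0], [133.0, 122.0]]
[310.19898167 262.53545999] [310.41799853 226.51773927]
```

View pics/w6.png

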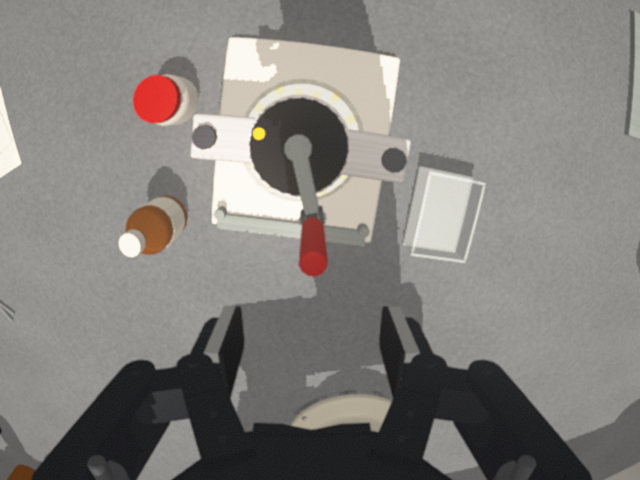

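The barrel is upright at (313,246), on the line between the fingers, and the dot is at (259,133). I'll descend and grip it there.

```bash
python3 -m crank '[{"gripper":60,"travel":[1,0.8,36],"twist":[0,0,0]},{"gripper":60,"travel":[0,0,36],"twist":[0,0,0]},{"gripper":50,"travel":[0,0,34],"twist":[0,0,0]},{"gripper":8,"travel":[0,0,0],"twist":[0,0,0]},{"gripper":8,"travel":[0,0,0],"twist":[0,0,0]},{"gripper":8,"travel":[0,0,0],"twist":[0,0,0]},{"gripper":8,"travel":[0,0,0],"twist":[0,0,0]},{"gripper":8,"travel":[0,0,0],"twist":[0,0,0]}]' 60
python3 st.py
python3 -m crank '[{"gripper":8,"travel":[-0.9,-10.4,0],"twist":[0,0,0.1745]},{"gripper":8,"travel":[-0.9,-10.4,0],"twist":[0,0,0.1745]},{"gripper":8,"travel":[-0.9,-10.4,0],"twist":[0,0,0.1745]},{"gripper":8,"travel":[0,0,0],"twist":[0,0,0]}]'
python3 st.py
```

```text
time: 14.95
ee_pos: [0.4764, 0.0285, 0.2294]
tcp_rot: [-180.0, -0.1, -5.1]
wrist_force: [-2.4, -0.7, 5.4]
opening: 0.0167
grasp_force: 59.0
r 0.05962276364290193 turned 258.62941081117066 Ftan -0.47890399193347166 Frad 2.4348465187890103 z 0.22939446795330204
271 [235.2 142.5] [0.55209705 0.06980746] moved mm 0.10321893912084028
time: 15.5
ee_pos: [0.4817, 0.0598, 0.2294]
tcp_rot: [-179.9, -0.0, -35.2]
wrist_force: [-3.6, 1.2, 6.9]
opening: 0.0167
grasp_force: 59.5
r 0.05947145543742004 turned -70.46379020309108 Ftan -0.4106343338758092 Frad 3.7606733675727164 z 0.22936180552382518
273 [235.5 173.4] [0.55202053 0.06983977] moved mm 0.1838196253090665
```

```bash
python3 -m crank '[{"gripper":8,"travel":[-0.9,-10.4,0],"twist":[0,0,0.1745]},{"gripper":8,"travel":[-0.9,-10.4,0],"twist":[0,0,0.1745]},{"gripper":8,"travel":[-0.9,-10.4,0],"twist":[0,0,0.1745]},{"gripper":8,"travel":[-0.9,-10.4,0],"twist":[0,0,0.1745]},{"gripper":8,"travel":[-0.9,-10.4,0],"twist":[0,0,0.1745]},{"gripper":8,"travel":[0,0,0],"twist":[0,0,0]}]'
python3 st.py
python3 -m crank '[{"gripper":8,"travel":[-0.9,-10.4,0],"twist":[0,0,0.1745]},{"gripper":8,"travel":[-0.9,-10.4,0],"twist":[0,0,0.1745]},{"gripper":8,"travel":[-0.9,-10.4,0],"twist":[0,0,0.1745]},{"gripper":8,"travel":[-0.9,-10.4,0],"twist":[0,0,0.1745]},{"gripper":8,"travel":[0,0,0],"twist":[0,0,0]}]'
python3 st.py
```

```text
time: 16.3
ee_pos: [0.5214, 0.0926, 0.2294]
tcp_rot: [-179.9, 0.1, -85.2]
wrist_force: [-0.4, 3.5, 5.2]
opening: 0.0166
grasp_force: 59.4
r 0.05944275517066974 turned -19.146409272533063 Ftan 0.403307726687816 Frad 3.4762272405033414 z 0.22940170003582622
270 [268.1 212.2] [0.55207591 0.06978184] moved mm 0.1254137895955592
time: 16.98
ee_pos: [0.5625, 0.0881, 0.2294]
tcp_rot: [-179.9, 0.1, -125.2]
wrist_force: [1.1, 0.9, 5.0]
opening: 0.0167
grasp_force: 59.4
r 0.05954836033929417 turned 21.502352888438843 Ftan 0.593446258366129 Frad 1.2951793203391646 z 0.22939934551962446
```

```bash
python3 -m crank '[{"gripper":8,"travel":[-0.9,-10.4,0],"twist":[0,0,0.1745]},{"gripper":8,"travel":[-0.7,-5.2,0],"twist":[0,0,0.0873]}]'|sed -n '2p;4,6p'
python3 st.py
python3 -m crank '[{"gripper":8,"travel":[-0.7,-5.2,0],"twist":[0,0,0.0873]},{"gripper":8,"travel":[-0.7,-5.2,0],"twist":[0,0,0.0873]}]'|sed -n '2p;4,6p'
python3 st.py
```

```text
ee_pos: [0.575, 0.0799, 0.2294]
wrist_force: [-3.0, 2.7, 5.2]
opening: 0.0165
grasp_force: 59.6
r 0.05967823430534752 turned 35.924632992447066 Ftan -4.079324923563902 Frad 0.07403397557868135 z 0.2293541925455828
238 [323.2 213.3] [0.55169714 0.07013615] moved mm 0.604871070952824
ee_pos: [0.5822, 0.0725, 0.2293]
wrist_force: [-3.5, 2.2, 6.2]
opening: 0.0167
grasp_force: 59.6
r 0.05975633632716131 turned 45.82771198407888 Ftan -3.89718304833443 Frad -1.2858883735006243 z 0.22932160598491752
261 [331.2 208.3] [0.55212776 0.06979121] moved mm 0.07277466138297745
```

```bash
cat > ok.py <<'E'
from h import *
import sys
A=np.array([.5357,.0349]);o=bot.get_obs();p=o['ee_pos'][:2]-A;u=p/np.hypot(*p);f=o['wrist_force'][:2]@[u[1],-u[0]]
print(round(84.8-np.degrees(np.arctan2(p[1],p[0])),1),round(f,1),o['grasp_force'].round());sys.exit(abs(f)>7 or o['grasp_force']<40)
E
R='python3 ok.py'
python3 -m crank '[{"gripper":8,"travel":[-0.7,-5.2,0],"twist":[0,0,0.0873]}]'>/dev/null;$R &&
python3 -m crank '[{"gripper":8,"travel":[-0.7,-5.2,0],"twist":[0,0,0.0873]}]'>/dev/null;$R &&
python3 -m crank '[{"gripper":8,"travel":[-0.7,-5.2,0],"twist":[0,0,0.0873]}]'>/dev/null;$R &&
python3 -m crank '[{"gripper":8,"travel":[-0.7,-5.2,0],"twist":[0,0,0.0873]}]'>/dev/null;$R &&
python3 -m crank '[{"gripper":8,"travel":[-0.7,-5.2,0],"twist":[0,0,0.0873]}]'>/dev/null;$R &&
python3 -m crank '[{"gripper":8,"travel":[-0.7,-5.2,0],"twist":[0,0,0.0873]}]'>/dev/null;$R &&
python3 -m crank '[{"gripper":8,"travel":[-0.7,-5.2,0],"twist":[0,0,0.0873]}]'>/dev/null;$R &&
python3 -m crank '[{"gripper":8,"travel":[-0.7,-5.2,0],"twist":[0,0,0.0873]}]'>/dev/null;$R
python3 st.py
```

```text
r 0.059792708864222055 turned 50.74717384234572 Ftan -3.775322427696817 Frad -1.3745573100695194 z 0.22933551423145765
260 [335.3 205.2] [0.55207272 0.0698563 ] moved mm 0.13917830575784768Traceback (most recent call last):
  File "ok.py", line 4, in <module>
    print(round(84.8-np.degrees(np.arctan2(p[1],p[0])),1),round(f,1),o['grasp_force'].round());sys.exit(abs(f)>7 or o['grasp_force']<40)
                                                                     ^^^^^^^^^^^^^^^^^^^^^^
AttributeError: 'float' object has no attribute 'round'
Traceback (most recent call last):
  File "ok.py", line 4, in <module>
    print(round(84.8-np.degrees(np.arctan2(p[1],p[0])),1),round(f,1),o['grasp_force'].round());sys.exit(abs(f)>7 or o['grasp_force']<40)
                                                                     ^^^^^^^^^^^^^^^^^^^^^^
AttributeError: 'float' object has no attribute 'round'
Traceback (most recent call last):
  File "ok.py", line 4, in <module>
    print(round(84.8-np.degrees(np.arctan2(p[1],p[0])),1),round(f,1),o['grasp_force'].round());sys.exit(abs(f)>7 or o['grasp_for
[... 1236 characters left out ...]
most recent call last):
  File "ok.py", line 4, in <module>
    print(round(84.8-np.degrees(np.arctan2(p[1],p[0])),1),round(f,1),o['grasp_force'].round());sys.exit(abs(f)>7 or o['grasp_force']<40)
                                                                     ^^^^^^^^^^^^^^^^^^^^^^
AttributeError: 'float' object has no attribute 'round'
Traceback (most recent call last):
  File "ok.py", line 4, in <module>
    print(round(84.8-np.degrees(np.arctan2(p[1],p[0])),1),round(f,1),o['grasp_force'].round());sys.exit(abs(f)>7 or o['grasp_force']<40)
                                                                     ^^^^^^^^^^^^^^^^^^^^^^
AttributeError: 'float' object has no attribute 'round'
```

```bash
sed -i "s/o\['grasp_force'\].round()/round(o['grasp_force'])/" ok.py; R='python3 ok.py'
$R && python3 -m crank '[{"gripper":8,"travel":[-0.7,-5.2,0],"twist":[0,0,0.0873]}]'>/dev/null && $R &&
python3 -m crank '[{"gripper":8,"travel":[-0.7,-5.2,0],"twist":[0,0,0.0873]}]'>/dev/null && $R &&
python3 -m crank '[{"gripper":8,"travel":[-0.7,-5.2,0],"twist":[0,0,0.0873]}]'>/dev/null && $R &&
python3 -m crank '[{"gripper":8,"travel":[-0.7,-5.2,0],"twist":[0,0,0.0873]}]'>/dev/null && $R &&
python3 -m crank '[{"gripper":8,"travel":[-0.7,-5.2,0],"twist":[0,0,0.0873]}]'>/dev/null && $R &&
python3 -m crank '[{"gripper":8,"travel":[-0.7,-5.2,0],"twist":[0,0,0.0873]}]'>/dev/null && $R &&
python3 -m crank '[{"gripper":8,"travel":[-0.7,-5.2,0],"twist":[0,0,0.0873]}]'>/dev/null && $R &&
python3 -m crank '[{"gripper":8,"travel":[-0.7,-5.2,0],"twist":[0,0,0.0873]}]'>/dev/null && $R
python3 st.py
```

```text
51.3 -4.1 60
55.8 -3.1 60
60.9 -3.5 60
65.9 -3.7 60
70.8 -3.4 60
75.8 -4.5 60
80.7 -3.9 60
85.7 -6.7 60
88.7 -16.4 60
r 0.06017036241455335 turned 88.66936514972522 Ftan -16.38141517488104 Frad -5.6046452296659215 z 0.22929817883838738
298 [351.2 172.7] [0.55337112 0.069089  ] moved mm 1.3700520382513457True
```

Full pressure reads 16 N, and the dot has moved 1.4 mm so far. A little more is needed.

```bash
python3 -m crank '[{"gripper":8,"travel":[-0.7,-5.2,0],"twist":[0,0,0.0873]},{"gripper":8,"travel":[0,0,0],"twist":[0,0,0]}]'>/dev/null; python3 st.py
```

```text
r 0.060177863673381425 turned 93.76928148635176 Ftan -12.279438982251762 Frad -6.397456618421143 z 0.2293258270997862
302 [351.4 173. ] [0.55642835 0.06728277] moved mm 4.920910431279513
```

```bash
python3 -m crank '[{"gripper":8,"travel":[-0.5,-3.6,0],"twist":[0,0,0.06]},{"gripper":8,"travel":[0,0,0],"twist":[0,0,0]},{"gripper":8,"travel":[0,0,0],"twist":[0,0,0]}]'; python3 st.py; python3 -c "
from h import *;print(bot.get_obs()['q'])"
```

```text
time: 19.52
ee_pos: [0.5945, 0.0222, 0.2293]
tcp_rot: [179.7, -0.1, 156.6]
wrist_force: [-1.8, 13.7, 5.2]
opening: 0.0165
grasp_force: 59.7
r 0.06018191308792389 turned 96.94357843871744 Ftan -13.009244133800903 Frad -4.600162089534818 z 0.22932255268299523
299 [351.1 172.9] [0.55817474 0.06611714] moved mm 7.0186122887801305
[ 1.98806077 11.18617504 16.77521765 95.50548196  0.32504701 25.41462867]
```

The dot has moved 7 mm, which is within the window. I'll regrip a little higher and square to the hinge before folding.

```bash
python3 -m crank '[{"gripper":30,"travel":[0,1.5,0],"twist":[0,0,0]},{"gripper":40,"travel":[0,0,0],"twist":[0,0,0]},{"gripper":40,"travel":[0,0,-7],"twist":[0,0,-0.1]},{"gripper":40,"travel":[0,0,0],"twist":[0,0,-0.097]},{"gripper":8,"travel":[0,0,0],"twist":[0,0,0]},{"gripper":8,"travel":[0,0,0],"twist":[0,0,0]},{"gripper":8,"travel":[0,0,0],"twist":[0,0,0]},{"gripper":8,"travel":[0,0,0],"twist":[0,0,0]}]' 40; python3 st.py
```

```text
time: 20.58
ee_pos: [0.5955, 0.022, 0.2356]
tcp_rot: [179.8, 0.0, 167.6]
wrist_force: [1.2, 7.4, 1.6]
opening: 0.0163
grasp_force: 39.1
r 0.061143420737186205 turned 96.95329724501656 Ftan -7.506830794416745 Frad -0.3999681095900399 z 0.23563178762307962
279 [364.6 178.8] [0.5581363  0.06614082] moved mm 6.973469356391416
```

```bash
python3 -m crank '[{"gripper":8,"travel":[13.3,0.5,1],"twist":[0,0,0]},{"gripper":8,"travel":[12.9,0,3.1],"twist":[0,0,0]},{"gripper":8,"travel":[12.2,0,5.1],"twist":[0,0,0]},{"gripper":8,"travel":[11.3,0,6.9],"twist":[0,0,0]},{"gripper":8,"travel":[10.1,0,8.7],"twist":[0,0,0]},{"gripper":8,"travel":[8.7,0,10.1],"twist":[0,0,0]},{"gripper":8,"travel":[6.9,0,11.3],"twist":[0,0,0]},{"gripper":8,"travel":[5.1,0,12.2],"twist":[0,0,0]},{"gripper":8,"travel":[3.1,0,12.9],"twist":[0,0,0]},{"gripper":8,"travel":[1,0,13.3],"twist":[0,0,0]},{"gripper":8,"travel":[0,0,0.5],"twist":[0,0,0]},{"gripper":8,"travel":[0,0,0],"twist":[0,0,0]}]'; python3 st.py
```

```text
time: 22.12
ee_pos: [0.5124, 0.0398, 0.1503]
tcp_rot: [179.9, -0.0, 167.7]
wrist_force: [-0.1, 5.8, -0.3]
opening: 0.0167
grasp_force: 38.9
r 0.023771197578227952 turned -83.3986148496599 Ftan 5.662394289634452 Frad 1.2794542577044494 z 0.15033321070484934
```

View pics/wl.png

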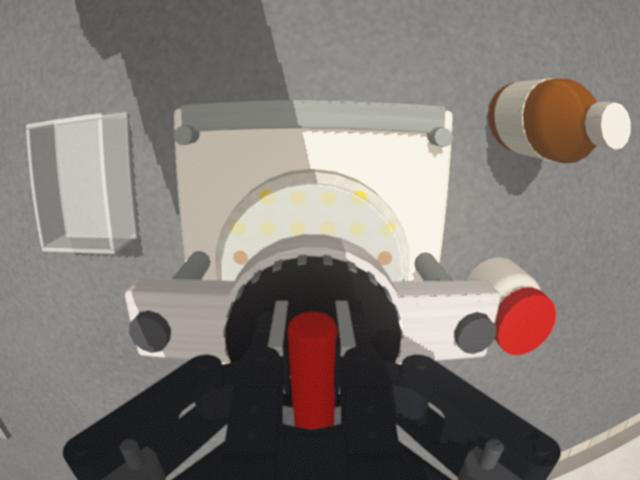

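The handle lies flat between the pads, running up to (312,320). I'll release, rise and check.

```bash
python3 -m crank '[{"gripper":30,"travel":[0,0,0],"twist":[0,0,0]},{"gripper":45,"travel":[0,0,0],"twist":[0,0,0]},{"gripper":45,"travel":[0,0,0],"twist":[0,0,0]},{"gripper":45,"travel":[0,0,-40],"twist":[0,0,0]},{"gripper":45,"travel":[40,0,-40],"twist":[0,0,0]},{"gripper":45,"travel":[50,0,-40],"twist":[0,0,0]},{"gripper":45,"travel":[50,0,0],"twist":[0,0,0]},{"gripper":45,"travel":[0,0,0],"twist":[0,0,0]},{"gripper":45,"travel":[0,0,0],"twist":[0,0,0]}]'; python3 st.py; python3 - <<'E'
from h import *
s=bot.camera('side');b=bot.camera('wrist')
c=bot.calibration('wrist')
def tri(a,b):
    (o1,d1),(o2,d2)=ray('side',a),ray('wrist',b,c);s=np.linalg.lstsq(np.c_[d1,-d2],o2-o1,rcond=None)[0];p,q=o1+s[0]*d1,o2+s[1]*d2;return (p+q)/2,np.linalg.norm(p-q)
E={}
for n,im in(('side',s),('wrist',b)):
  for k in cv2.findContours(red(im),0,1)[0]:
    if cv2.contourArea(k)>40: r=cv2.minAreaRect(k);print(n,r,cv2.boxPoints(r).round(0).tolist())
cv2.imwrite('pics/s9.png',cv2.cvtColor(np.hstack([cv2.resize(s[160:320,200:400],(400,320)),cv2.resize(b,(400,320))]),4))
E
```

```text
time: 23.3
ee_pos: [0.3771, 0.0686, 0.2693]
tcp_rot: [180.0, 0.0, 167.7]
wrist_force: [-0.0, -0.2, 0.1]
opening: 0.0451
grasp_force: 0.0
r 0.1621460145066446 turned -83.20470344081586 Ftan -0.15170469862823088 Frad -0.020365331853423284 z 0.2692808927261181
89 [347.7 403. ] [0.55831863 0.06591743] moved mm 7.2465148462835165
side ((245.5, 322.5), (29.0, 33.0), 90.0) [[229.0, 308.0], [262.0, 308.0], [262.0, 337.0], [229.0, 337.0]]
side ((302.9384460449219, 215.99232482910156), (40.55936050415039, 9.674708366394043), 7.125016689300537) [[282.0, 218.0], [283.0, 209.0], [324.0, 214.0], [322.0, 223.0]]
wrist ((312.5, 407.0), (44.0, 21.0), 90.0) [[302.0, 385.0], [323.0, 385.0], [323.0, 429.0], [302.0, 429.0]]
wrist ((448.9500427246094, 356.8500061035156), (14.230247497558594, 36.68241500854492), 71.56504821777344) [[429.0, 356.0], [464.0, 344.0], [469.0, 358.0], [434.0, 369.0]]
```

View pics/s9.png

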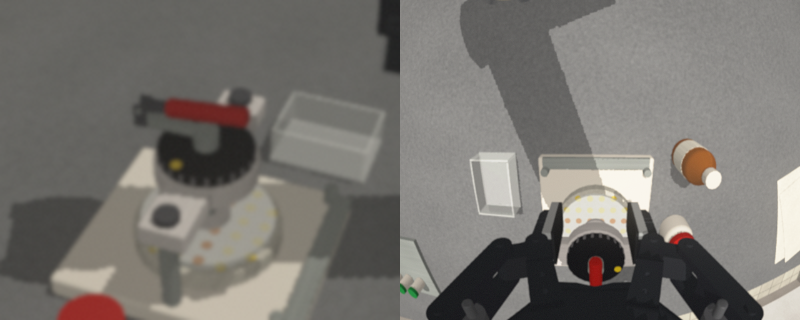

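The side view shows the handle lying level over the crank arm and released, with the dot beside it. I'll check the fold numerically before handing in.

```bash
python3 - <<'E'
from h import *
A=np.array([.5357,.0349]);a=np.radians(-12.1);u=np.r_[np.cos(a),np.sin(a)]
for f in(0,.06,.12):
    pts=[np.r_[A+u*(.06-d*np.cos(f)),.17+d*np.sin(f)] for d in(.024,.1)]
    print(f,[proj('side',p).round(1).tolist() for p in pts])
print('seen (282.5,213.5) (323,218.5)')
E
```

```text
0 [[283.7, 213.6], [323.9, 222.6]]
0.06 [[283.6, 213.0], [323.8, 219.8]]
0.12 [[283.5, 212.3], [323.6, 217.0]]
seen (282.5,213.5) (323,218.5)
```

The seen tilt is nearer 0.08 rad than 0, and the limit is 0.12. I'll press the tip down with the shut fingers.

```bash
python3 -m crank '[{"gripper":0,"travel":[-44,0.6,0],"twist":[0,0,0]},{"gripper":0,"travel":[-43,0,0],"twist":[0,0,0]},{"gripper":0,"travel":[-43,0,0],"twist":[0,0,0]},{"gripper":0,"travel":[0,0,30],"twist":[0,0,0]},{"gripper":0,"travel":[0,0,30],"twist":[0,0,0]},{"gripper":0,"travel":[0,0,20],"twist":[0,0,0]},{"gripper":0,"travel":[0,0,4],"twist":[0,0,0]},{"gripper":0,"travel":[0,0,0],"twist":[0,0,0]}]'
python3 -m crank '[{"gripper":0,"travel":[0,0,2],"twist":[0,0,0]},{"gripper":0,"travel":[0,0,2],"twist":[0,0,0]}]'
```

```text
time: 24.45
ee_pos: [0.5042, 0.0414, 0.1853]
tcp_rot: [-180.0, -0.0, 167.7]
wrist_force: [0.4, 0.7, -0.3]
opening: 0.0001
grasp_force: 0.0
time: 24.7
ee_pos: [0.5043, 0.0416, 0.1818]
tcp_rot: [180.0, 0.1, 167.7]
wrist_force: [-0.5, 0.5, 1.0]
opening: -0.0002
grasp_force: 0.4
```

```bash
python3 -m crank '[{"gripper":0,"travel":[0,0,1.5],"twist":[0,0,0]},{"gripper":0,"travel":[0,0,0],"twist":[0,0,0]}]' | sed -n '2p;4p'
python3 -m crank '[{"gripper":0,"travel":[0,0,1.5],"twist":[0,0,0]},{"gripper":0,"travel":[0,0,0],"twist":[0,0,0]}]'| sed -n '2p;4p'
```

```text
ee_pos: [0.504, 0.0416, 0.1798]
wrist_force: [-0.3, 0.7, 1.2]
ee_pos: [0.5039, 0.0416, 0.1785]
wrist_force: [-0.9, 0.9, 2.7]
```

```bash
python3 -m crank '[{"gripper":0,"travel":[0,0,1],"twist":[0,0,0]},{"gripper":0,"travel":[0,0,0],"twist":[0,0,0]}]'| sed -n '2p;4p'
python3 -m crank '[{"gripper":0,"travel":[0,0,-30],"twist":[0,0,0]},{"gripper":0,"travel":[0,0,-40],"twist":[0,0,0]},{"gripper":0,"travel":[45,0,-20],"twist":[0,0,0]},{"gripper":0,"travel":[50,0,0],"twist":[0,0,0]},{"gripper":0,"travel":[50,0,0],"twist":[0,0,0]},{"gripper":0,"travel":[0,0,0],"twist":[0,0,0]},{"gripper":0,"travel":[0,0,0],"twist":[0,0,0]},{"gripper":0,"travel":[0,0,0],"twist":[0,0,0]}]'
python3 st.py; python3 - <<'E'
from h import *
s=bot.camera('side')
for k in cv2.findContours(red(s),0,1)[0]:
    if cv2.contourArea(k)>40: print(cv2.boxPoints(cv2.minAreaRect(k)).round(0).tolist())
E
```

```text
ee_pos: [0.504, 0.0417, 0.1779]
wrist_force: [-2.8, 0.9, 7.5]
time: 26.45
ee_pos: [0.3629, 0.0723, 0.2668]
tcp_rot: [-180.0, -0.0, 167.7]
wrist_force: [-0.0, 0.8, -1.1]
opening: -0.0001
grasp_force: 0.0
r 0.1767575740337945 turned -82.99824205653759 Ftan 0.8010742959636298 Frad 0.1759232163020255 z 0.26681320598431346
[[229.0, 308.0], [262.0, 308.0], [262.0, 337.0], [229.0, 337.0]]
[[282.0, 218.0], [284.0, 210.0], [325.0, 220.0], [322.0, 228.0]]
```

```bash
python3 -c "
from workcell import bot;print(bot.job_done())"
```

```text
the job is handed in; nothing more can be done
None
```

The job is handed in: the plate was cranked down until the collar slipped about 7 mm at the dot, the handle is folded flat and released, and the bottle, jar and tub were never touched; the barrel slipped from the grip once during cranking and I regripped it, and no verdict came back.

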